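# Fetch the red bead from its deep pocket with sprung tongs and press it home on the spindle

## Robot

A 6-joint arm with a two-finger parallel gripper is mounted at the origin on the work surface. World frame = base frame: x ahead of the robot, y to its left, z up, the work surface at z = 0. Lengths are in m, angles in rad, forces in N, time in s.
With the tool pointing down it reaches from about 0.225 to 0.875 m from the base axis. Payload 3.4 kg.
Tool frame: the origin (TCP) lies between the finger pads, 19 mm behind the fingertips; this is the grasp point; z points along the fingers, y is the line along which they close (so a half turn about z gives the same grasp; the last joint's range is limited). The gripper opens to 85 mm and grips with 20 to 120 N. Pads are 22 mm wide; open, the fingers measure 114 mm over their backs; the gripper's body (76 mm by 85 mm) begins 54 mm behind the grasp point. The pads swing forward as they close: fully open they stand 13 mm farther back than shut.
Start: joints at [1.027, 0.276, 1.505, -0, 1.361, -0.121], TCP at [0.236, 0.524, 0.25] pointing down, gripper open.
Joint ranges: [-2.89, 2.89], [-0.75, 2.08], [0.22, 2.7], [-1.18, 4.32], [0.11, 2.71], [-2.7, 2.7]. Speed limits (rad/s): [2.57, 2.57, 3.14, 3.14, 3.14, 3.14].

## Interface

Orientations are given as a unit quaternion [w, x, y, z].
In Python, from rig import manip, eyes, job gives the robot as it stands.
- The arm moves only by the tool drive_tool, never from a script. Its argument "rows" is a list of rows, each a list of 3 entries, a list of its own where there are three numbers: the turn, a rotation vector about the world's x, y, z in rad, then the shift along the world's x, y, z in cm, then the finger opening in cm, from 0 to 8.54. A call has 1 to 8 rows; each row shifts and turns the commanded pose from where the row before left it; what a row does not reach is not made up. A row lasts 1/8 s, in which the tool goes at most 62.5 mm and 10.7 degrees, less where a joint would pass 70% of its speed; a pose out of reach is approached as far as the arm can. A call is refused whole if a number of a shift passes 6.25 or a number of a turn 0.188, either way. A call with a gripper value outside its range is refused whole. The fingers move at their own pace and stop on an object; "force" is the grip in N (left out, the last holds). Time passes only in rows, so rows that do not move let the fingers close. It gives the time, the measured TCP pose, the force, the opening and the grip force at its end, in the units of the state.
- manip.get_state(): the state, without advancing time (a new reading comes with each control period).
- eyes.get_image(name): name is "scene" or "top" or "wrist"; returns the picture (480x640x3 uint8, red, green, blue); there is no depth.
- eyes.get_calibration(name): a dict with "camera_matrix" (3x3 intrinsics, pixels), "k1" (the pictures are not rectified: a ray, as slopes to the right and down, at radius r is drawn at 1 + k1 r^2 times it, then the intrinsics apply), "view" (4x4, takes a point from world to camera coordinates). Camera axes: x right, y up, looking along -z (the intrinsics and any distortion apply to the point x, -y, -z); pixel columns grow to the right and rows downward; lengths in m; the calibration is good to about 2 mm. A picture is of the moment at which its call begins: read the wrist's pose just before it. get_calibration takes no time and is no camera call; for the wrist camera it gives the pose at the moment of the call.
- job.sign_off(): hands the job in; it is judged then, once.
The state is a dict: "clock": time; "qpos": joint angles; "qd": joint speeds; "effort": joint torques, N m; "position": TCP position; "ee_rot": TCP orientation; "contact_force": force on the tool from outside, world axes, zero at the start; "moment": the same for the moment, N m; "width": finger opening in m; "gripper_force": force on a finger pad.
Only numpy, scipy, OpenCV 4.12 (cv2) and the standard library are available. Lean on these libraries where they do the work, as an engineer would, in place of code of your own. Each camera call takes 0.05 s, during which the arm holds its last target. There are 200 camera calls.

## Task

Take the sprung tongs from their stand, reach down into the narrow pocket of the wooden holder that has the red enamel bead, squeeze the tongs on the bead and lift it out. Thread the bead on the spindle and press it down with the tongs until the stiff black bush under it is fully home at the bottom, bedding it there for a moment with a firm push of about 11 N; then let go of the bead and hang the tongs back upright in their stand. Touch the bead with the tongs only, never squeeze, push or knock it hard (the enamel chips at 18 N), do not jam the tongs hard into the holder or the stand, and leave everything else where it is.

Things in the scene. Friction and masses are not known exactly. Their poses are not given: they have to be found in the camera images.
- tongs: Sprung parallel tongs, 100 g, hanging tips down. Origin midway between the tips at tip level; z up along the tongs, y the line along which they close. Two upright steel jaws 14 mm wide (x), 5 mm thick, at rest 28 mm apart inside and 38 mm over the outsides (lowest 12 mm: 35 mm). Brass flange 46 (x) x 44 (y) x 5 mm, underside at z = 85 mm.
- tongs_grip (a point): Where to hold the tongs, z = 117 mm on their axis: TCP here, fingers closing along the tongs' y on the blue grip faces, 18 mm wide (x), 38 mm apart over their outsides at rest, from z = 90 to 150 mm. A black spine 12 x 14 mm stands between them.
- jaw_l (a joint): How far the jaw at the tongs' +y side is squeezed inwards, 0 to 0.008 m. It slides straight in with the finger that presses it; its spring presses back with 3.2 N at rest plus 0.8 N per mm (8 N at 6 mm, where the jaws meet the bead). Only what the fingers press beyond that squeezes the bead. Let go, it springs open.
- jaw_r (a joint): The same for the jaw at the -y side.
- stand: Tongs stand, fixed, 94 x 74 mm, dark steel plate on a wooden foot. Origin under its centre. Top of the plate at z = 95 mm with a through slot 26 mm (its x) by 46 mm (its y), open below down to 6 mm; the tongs hang in it by the flange, so their origin is then 10 mm above the stand's origin and their axes parallel to the stand's.
- stand_slot (a point): Centre of the slot at the plate's top, where the middle of the flange's underside rests.
- holder: Wooden holder block, fixed, 132 x 64 mm, 80 mm high. Origin under its centre. Three pockets in a row along its x axis at x = -40, 0 and +40 mm, each 28 mm (x) by 36 mm (y), floor at z = 15 mm, so 65 mm deep. In the middle of each floor a brass locating pin, 6 mm in diameter and 5 mm high. The tongs enter only when squeezed a little; they close along the holder's y.
- bead: The red enamel bead, 16 x 16 x 16 mm, square, with a 10 mm round hole along z right through, 15 g. Origin: centre of its underside. At the start it stands over the pin of one of the three pockets, square to the holder; the two other pockets hold look-alikes. It bears about 20 N from each jaw. To push it along z by 11 N without slipping the jaws must squeeze with about 13 to 16 N each.
- spacer_steel: Bare steel look-alike of the bead in another pocket; leave it there.
- spacer_brass: Brass look-alike of the bead in another pocket; leave it there.
- spindle: Polishing spindle, fixed: aluminium foot 68 mm across, its flat top at z = 20 mm, with an upright steel post 7.5 mm in diameter from there, tapering from z = 58 mm to a 2 mm tip at z = 66 mm. Origin under its centre.
- spindle_tip (a point): Tip of the spindle's post.
- bead_home (a point): On the spindle's axis, 28 mm above its underside: where the bead's underside is when bush and bead are fully home.
- bush (a joint): Black bush, 15 mm in diameter and 8 mm high, on the spindle's post. Value: how far it has been pushed down, 0 (its top 40 mm above the spindle's underside) to 0.012 m (fully home on the foot, its top at 28 mm). A steady push of about 3.5 N moves it; it stays where it is left. On its stop it is rigid: the push then rises steeply, so come down the last 3 mm very slowly.
- graver_a: Engraving tool with a round wooden handle; leave it alone.
- graver_b: Another engraving tool; leave it alone.
- calipers: Sliding calipers; leave them alone.
- jar: Glass jar with a red cap, 85 mm high; leave it alone.
- tin: Flat round aluminium tin; leave it alone.

How it is judged:
By the outcome, as a careful person would: the job done as asked, in the order asked, and still so for the second after the job is handed in, with the robot touching nothing.
It also fails if it takes over 61 s, if anything falls off the work surface, if the arm or the gripper's body presses on something with over 40 N, if the wrist force passes 120 N, or if a joint passes its speed limit or range.

## Working session

There is one attempt and no reset: what is moved stays moved. The work goes in short steps, Python scripts to look and compute and a tool call to move; the robot and the scene stay as the last step left them, time stands still between calls to the robot, and variables do not carry over. Pictures are saved under pics/ and viewed, at most 10 in all, crops included, and the job is handed in when it is done.

Besides the shell and the picture viewer there is one more tool, called after "Request:" as a command line: name --argument value ..., lists and objects as JSON in quotes. drive_tool: Moves the arm, as the interface text tells. Its arguments: {"type":"object","properties":{"rows":{"type":"array"},"force":{"type":"number"}},"required":["rows"]}

```bash
mkdir -p pics; ls; cat > h.py <<'E'
import numpy as np, cv2, json
from rig import manip, eyes, job
def snap(n,f):
    s=manip.get_state(); im=eyes.get_image(n); c=eyes.get_calibration(n)
    cv2.imwrite('pics/'+f+'.png',im[:,:,::-1]); 
    json.dump({k:np.array(v).tolist() for k,v in c.items()},open('pics/'+f+'.json','w')); return s
def cal(f): return {k:np.array(v) for k,v in json.load(open('pics/'+f+'.json')).items()}
def px2w(f,uv,z):
    c=cal(f);K=c['camera_matrix'];k=float(c['k1']);V=c['view']
    d=cv2.undistortPoints(np.array(uv,float).reshape(-1,1,2),K,np.array([k,0,0,0,0.]))[:,0]
    # note: model x_d = x(1+k r^2)
    R=V[:3,:3];o=-R.T@V[:3,3]
    r=np.c_[d[:,0],-d[:,1],-np.ones(len(d))]@R
    z=np.broadcast_to(np.array(z,float),len(d))
    return o+r*((z-o[2])/r[:,2])[:,None]
def w2px(f,P):
    c=cal(f);K=c['camera_matrix'];k=float(c['k1']);V=c['view']
    p=np.atleast_2d(P)@V[:3,:3].T+V[:3,3]; s=np.c_[p[:,0],-p[:,1]]/-p[:,2:]
    s=s*(1+k*(s**2).sum(1))[:,None]; return s@K[:2,:2].T+K[:2,2]
def crop(f,x0,y0,x1,y1,m,g):
    im=cv2.imread('pics/'+f+'.png')[y0:y1,x0:x1]
    cv2.imwrite('pics/'+g+'.png',cv2.resize(im,None,fx=m,fy=m,interpolation=cv2.INTER_CUBIC))
E
python3 - <<'E'
from h import *
snap('top','top0'); s=snap('scene','sc0')
print({k:np.round(v,3).tolist() for k,v in s.items()}); print(cal('top0'),cal('sc0'))
E
```

```text
pics
{'clock': 0.05, 'qpos': [1.027, 0.277, 1.506, 0.0, 1.361, -0.121], 'qd': [0.001, -0.002, -0.002, 0.001, 0.001, 0.002], 'effort': [0.001, -41.808, -24.667, -0.0, 0.006, -0.0], 'position': [0.236, 0.524, 0.249], 'ee_rot': [-0.0, 0.21, 0.978, -0.001], 'contact_force': [-0.526, 0.215, -0.043], 'moment': [0.018, 0.036, -0.071], 'gripper_force': 0.0, 'width': 0.085}
{'camera_matrix': array([[517.70094706,   0.        , 315.83659221],
       [  0.        , 517.70094706, 239.24593689],
       [  0.        ,   0.        ,   1.        ]]), 'k1': array(-0.01410942), 'view': array([[ 0.13629672, -0.99065807,  0.0044479 , -0.06693696],
       [ 0.96836023,  0.13417368,  0.21041835, -0.64941127],
       [-0.20904943, -0.02437216,  0.97760132, -0.87858159],
       [ 0.        ,  0.        ,  0.        ,  1.        ]])} {'camera_matrix': array([[580.02915372,   0.        , 312.41232872],
       [  0.        , 580.02915372, 247.03183099],
       [  0.        ,   0.        ,   1.        ]]), 'k1': array(-0.05293196), 'view': array([[-0.02910264,  0.99939978,  0.01879119,  0.0022394 ],
       [-0.56371225, -0.03193406,  0.82535369,  0.28939204],
       [ 0.82545838,  0.01342715,  0.56430327, -1.55708487],
       [ 0.        ,  0.        ,  0.        ,  1.        ]])}
```

View pics/top0.png

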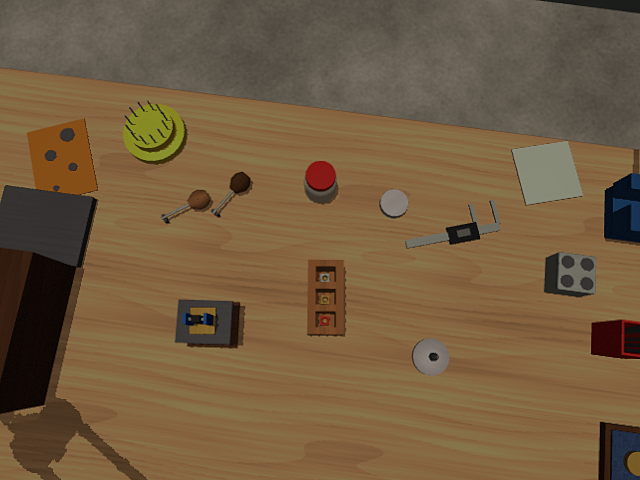

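The top view shows the tongs in their stand at (203,320), the holder at (326,298) with the red bead in its lowest pocket at (325,321), and the spindle at (431,356). I'll enlarge it.

```bash
python3 - <<'E'
from h import *
a=cv2.imread('pics/top0.png')
r=lambda i,m:cv2.resize(i,None,fx=m,fy=m,interpolation=cv2.INTER_CUBIC)
A=r(a[285:365,165:255],4.4);B=r(a[250:345,290:360],4.4)
C=r(a[325:390,400:465],4.4)
im=np.zeros((600,800,3),np.uint8)
im[:352,:396]=A[:352,:396]; im[:418,400:708]=B[:418,:308]; im[310:596,0:286]=C
cv2.imwrite('pics/c0.png',im)
# refined colour/geometry
print(px2w('top0',[(203,320),(325,321),(326,298),(431,356)],[.1,.03,.08,.02]).round(3))
E
```

```text
[[ 0.479  0.194  0.1  ]
 [ 0.51  -0.014  0.03 ]
 [ 0.547 -0.01   0.08 ]
 [ 0.474 -0.217  0.02 ]]
```

View pics/c0.png

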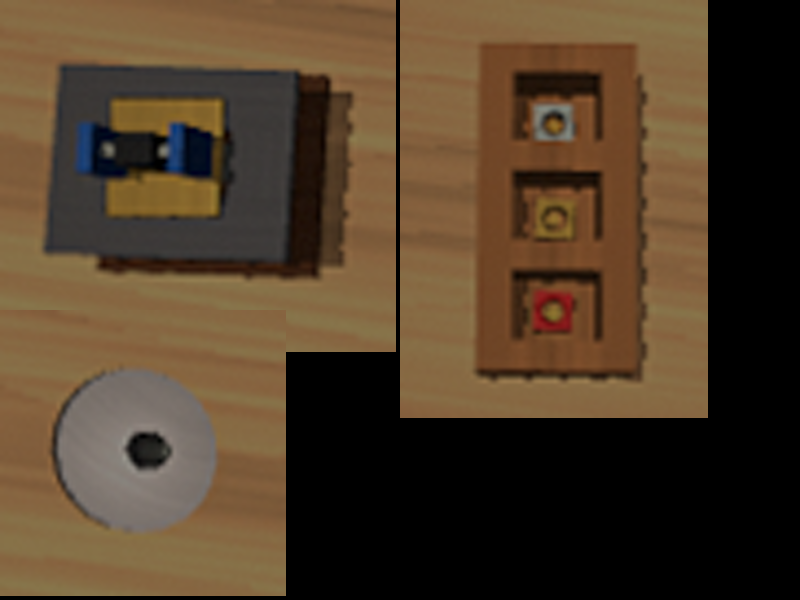

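View pics/sc0.png

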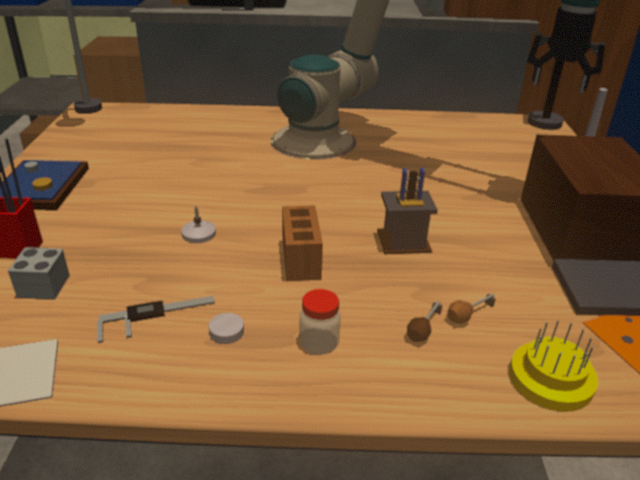

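```bash
python3 - <<'E'
from h import *
m=lambda p,ox,oy,cx,cy:[(ox+(u-cx+.5)/4.4-.5,oy+(v-cy+.5)/4.4-.5) for u,v in p]
st=px2w('top0',m([(60,65),(299,71),(285,262),(45,250)],165,285,0,0),.095)
ho=px2w('top0',m([(480,43),(636,43),(641,377),(475,374)],290,250,400,0),.08)
sp=px2w('top0',m([(135,450),(53,450),(217,450),(135,368),(135,532)],400,325,0,310),.02)
fl=px2w('top0',m([(110,98),(223,100),(221,217),(107,215)],165,285,0,0),.1)
bd=px2w('top0',m([(552,312)],290,250,400,0),.031)
for n,p in (('st',st),('ho',ho),('fl',fl)):
    e=np.roll(p,-1,0)-p
    print(n,p.mean(0).round(4),np.linalg.norm(e,axis=1).round(4),np.degrees(np.arctan2(e[:,1],e[:,0])).round(1))
print('sp',sp.round(4),'bd',bd.round(4))
gr=px2w('top0',m([(95,149),(190,150),(133,149)],165,285,0,0),[.16,.16,.165]);print(gr.round(4))
E
```

```text
st [0.4774 0.1933 0.095 ] [0.0945 0.074  0.0935 0.0717] [ -83.5 -174.5   95.1    6.3]
ho [ 0.5498 -0.0089  0.08  ] [0.0636 0.1341 0.0657 0.1329] [ -82.1 -171.9   96.8    7.2]
fl [0.4785 0.1952 0.1   ] [0.0443 0.0451 0.0442 0.0451] [ -83.1 -170.9   96.9    9.2]
sp [[ 0.4731 -0.2153  0.02  ]
 [ 0.4685 -0.1812  0.02  ]
 [ 0.4777 -0.2494  0.02  ]
 [ 0.5068 -0.2122  0.02  ]
 [ 0.4399 -0.2184  0.02  ]] bd [[ 0.5108 -0.0127  0.031 ]]
[[0.4762 0.2079 0.16  ]
 [0.4806 0.1736 0.16  ]
 [0.478  0.1931 0.165 ]]
```

Request:
drive_tool --rows '[[[0,0,0.067],[3.0,-4.1,0.3],8.5],[[0,0,0.067],[3.0,-4.1,0.3],8.5],[[0,0,0.067],[3.0,-4.1,0.3],8.5],[[0,0,0.067],[3.0,-4.1,0.3],8.5],[[0,0,0.067],[3.0,-4.1,0.3],8.5],[[0,0,0.067],[3.0,-4.1,0.3],8.5],[[0,0,0.067],[3.0,-4.1,0.3],8.5],[[0,0,0.067],[3.2,-4.3,0],8.5]]' --force 22

```text
clock: 1.1
position: [0.4786, 0.1931, 0.271]
ee_rot: [0.0, -0.058, 0.998, 0.0]
contact_force: [0.4, -0.2, -0.3]
width: 0.0849
gripper_force: 0.0
```

Request:
drive_tool --rows '[[[0,0,0],[0,0,0],6],[[0,0,0],[0,0,0],6],[[0,0,0],[0,0,0],6]]'

```text
clock: 1.48
position: [0.477, 0.1953, 0.2709]
ee_rot: [-0.0, -0.057, 0.998, 0.0]
contact_force: [0.8, 0.1, 0.3]
width: 0.0602
gripper_force: 0.0
```

```bash
python3 - <<'E'
from h import *
from scipy.spatial.transform import Rotation as R
s=snap('wrist','w1'); q=s['ee_rot']; print(s['position'],s['width'],q)
M=R.from_quat(np.r_[q[1:],q[0]]).as_matrix(); print(M.round(4), 'ytool ang',np.degrees(np.arctan2(M[1,1],M[0,1])))
c=cal('w1'); V=c['view']; print('cam',-V[:3,:3].T@V[:3,3]); print(w2px('w1',[[.4785,.1945,.1],[.5104,-.0135,.031],[.4731,-.2153,.06]]))
E
```

```text
[0.47704556 0.19533071 0.27085067] 0.06019758803334699 [-4.10422354e-04 -5.72374097e-02  9.98360490e-01  2.05056548e-04]
[[-9.934e-01 -1.143e-01 -8.000e-04]
 [-1.143e-01  9.934e-01  4.000e-04]
 [ 8.000e-04  5.000e-04 -1.000e+00]] ytool ang 96.562500893407
cam [0.39915839 0.18814571 0.39577255]
[[316.13510144 221.39178143]
 [125.72158714 212.17753591]
 [-93.02053156 160.66493177]]
```

View pics/w1.png

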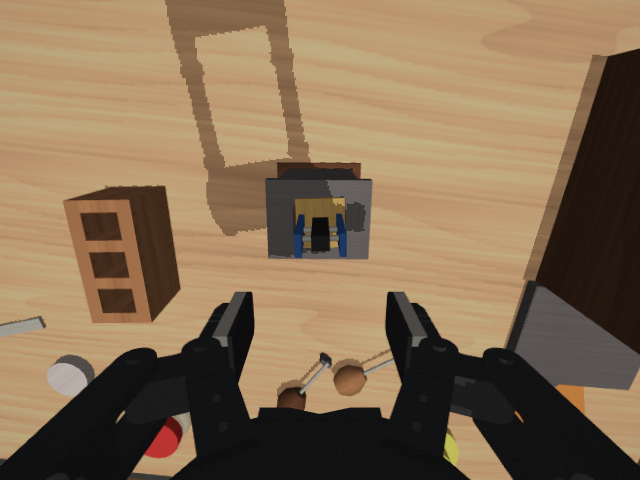

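The wrist view shows the tongs upright in the stand, centred at about (320,225), square to the tool. The holder is at left (110,255).

```bash
python3 - <<'E'
from h import *
crop('w1',255,155,385,265,6,'c1')
E
```

```text
(no output)
```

View pics/c1.png

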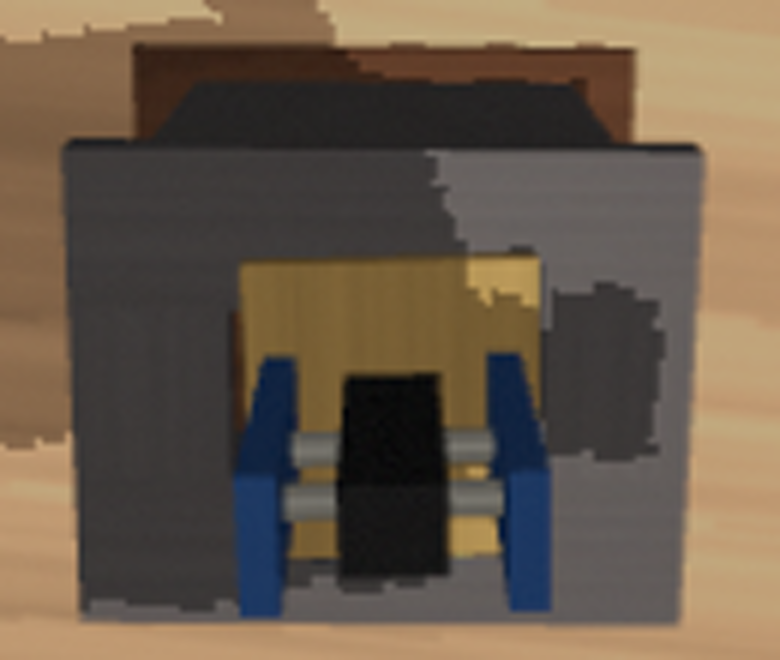

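```bash
python3 - <<'E'
from h import *
m=lambda p:[(255+(u+.5)/6-.5,155+(v+.5)/6-.5) for u,v in p]
st=px2w('w1',m([(65,147),(702,147),(680,622),(82,620)]),.095)
gr=px2w('w1',m([(237,475),(546,470),(550,608),(240,617)]),.16)
fl=px2w('w1',m([(240,262),(540,257)]),.1)
for n,p in (('st',st),('gr',gr),('fl',fl)):
    e=np.roll(p,-1,0)-p
    print(n,p.mean(0).round(4),np.linalg.norm(e,axis=1).round(4),np.degrees(np.arctan2(e[:,1],e[:,0])).round(1))
ho=px2w('w1',[(64,200),(132,188),(152,322),(93,322)],.08)
e=np.roll(ho,-1,0)-ho;print(ho.mean(0),np.linalg.norm(e,axis=1),np.degrees(np.arctan2(e[:,1],e[:,0])).round(1))
E
```

```text
st [0.4783 0.1964 0.095 ] [0.093  0.0743 0.0939 0.0739] [  96.6    6.5  -83.6 -174.1]
gr [0.4799 0.1981 0.16  ] [0.0371 0.0177 0.0381 0.0183] [  97.5    9.5  -81.7 -173.6]
fl [0.4569 0.1951 0.1   ] [0.0438 0.0438] [ 97.5 -82.5]
[ 0.54889897 -0.00459278  0.08      ] [0.06818086 0.14248735 0.06364742 0.1317601 ] [ 106.     5.5  -83.  -173. ]
```

Request:
drive_tool --rows '[[[0,0,0],[0.2,0,-4],6],[[0,0,0],[0,0,-4],6],[[0,0,0],[0,0,-3],6],[[0,0,0],[0,0,-2],6],[[0,0,0],[0,0,-1.0],5.5],[[0,0,0],[0,0,-0.3],5],[[0,0,0],[0,0,0],4.5],[[0,0,0],[0,0,0],4.2]]'

```text
clock: 2.52
position: [0.4805, 0.1946, 0.1289]
ee_rot: [0.001, -0.057, 0.998, 0.0]
contact_force: [-0.3, 1.1, 0.1]
width: 0.0425
gripper_force: 0.0
```

Request:
drive_tool --rows '[[[0,0,0],[0,0,0],4.0],[[0,0,0],[0,0,0],3.8],[[0,0,0],[0,0,0],3.6],[[0,0,0],[0,0,0],3.4],[[0,0,0],[0,0,0],3.2],[[0,0,0],[0,0,0],3.0],[[0,0,0],[0,0,0],3.0]]'

```text
clock: 3.4
position: [0.4806, 0.1945, 0.1291]
ee_rot: [0.001, -0.057, 0.998, 0.0]
contact_force: [-0.7, 0.8, 6.4]
width: 0.0303
gripper_force: 6.1
```

```bash
python3 - <<'E'
from h import *
s=snap('wrist','w2'); print({k:np.round(v,4).tolist() for k,v in s.items() if k not in('qd','effort','qpos')})
crop('w2',220,150,420,300,4,'c2')
E
```

```text
{'clock': 3.4, 'position': [0.4806, 0.1945, 0.1291], 'ee_rot': [0.0009, -0.0567, 0.9984, 0.0001], 'contact_force': [-0.6601, 0.7741, 6.4138], 'moment': [0.0428, 0.0386, 0.068], 'gripper_force': 6.1348, 'width': 0.0303}
```

View pics/c2.png

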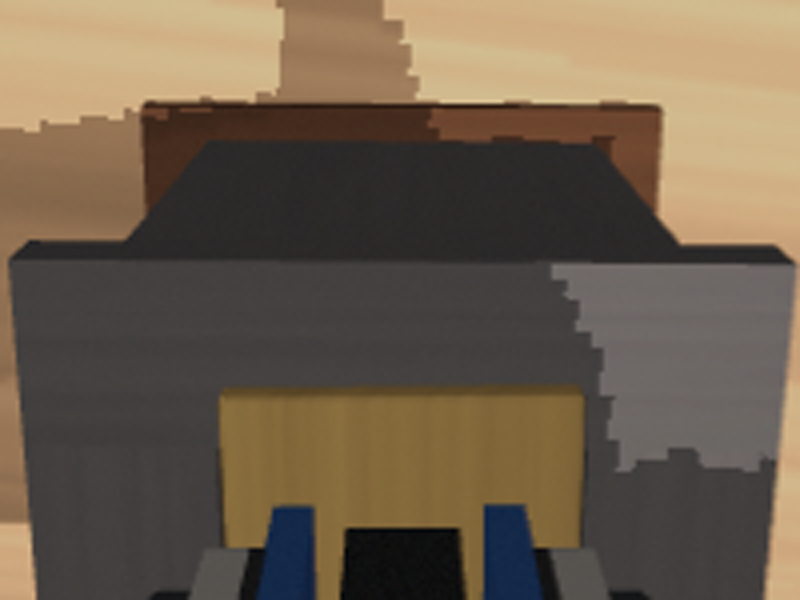

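The view shows the grips held between the pads, with the flange's near edge from (220,388) to (584,388) in the crop. I'll compute the tongs' offset from the TCP.

```bash
python3 - <<'E'
from h import *
m=lambda p,x,y,k:[(x+(u+.5)/k-.5,y+(v+.5)/k-.5) for u,v in p]
fl=px2w('w2',m([(220,391),(584,388)],220,150,4),.1)
e=fl[1]-fl[0];d=np.array([e[1],-e[0],0])/np.linalg.norm(e);print(np.linalg.norm(e),np.degrees(np.arctan2(d[1],d[0])),fl.mean(0)+.023*d)
st=px2w('w2',m([(12,263),(795,263)],220,150,4),.095);e=st[1]-st[0];d=np.array([e[1],-e[0],0])/np.linalg.norm(e);print(np.linalg.norm(e),np.degrees(np.arctan2(d[1],d[0])),st.mean(0)+.037*d)
E
```

```text
0.04335433184219968 6.974975346010469 [0.47909502 0.19660387 0.1       ]
0.09361156290955595 6.475917872337801 [0.47883837 0.19656649 0.095     ]
```

Request:
drive_tool --rows '[[[0,0,0],[0,0,0.5],3.0],[[0,0,0],[0,0,1],3.0],[[0,0,0],[0,0,2],3.0],[[0,0,0],[0,0,3],3.0],[[0,0,0],[0,0,4],3.0],[[0,0,0],[0,0,3],3.0],[[0,0,0],[0,0,0],3.0]]'

```text
clock: 4.32
position: [0.4812, 0.1946, 0.2656]
ee_rot: [0.003, -0.057, 0.998, 0.001]
contact_force: [-0.0, -0.4, -1.6]
width: 0.0302
gripper_force: 6.1
```

Request:
drive_tool --rows '[[[0,0,0.005],[1.0,-3.0,0],3.0],[[0,0,0.005],[1.0,-3.0,0],3.0],[[0,0,0.005],[1.0,-3.0,0],3.0],[[0,0,0.002],[1.0,-3.0,0],3.0],[[0,0,0],[0,0,0],3.0],[[0,0,0],[0,0,0],3.0]]'

```text
clock: 5.08
position: [0.5191, 0.0746, 0.2619]
ee_rot: [-0.001, -0.065, 0.998, 0.0]
contact_force: [0.1, -0.2, -1.4]
width: 0.0301
gripper_force: 6.1
```

```bash
python3 - <<'E'
from h import *
s=snap('wrist','w3'); print({k:np.round(v,4).tolist() for k,v in s.items() if k not in('qd','effort','qpos')})
p=w2px('w3',[[.5495,-.0075,.08]])[0].astype(int); print(p)
x0=max(0,p[0]-150);y0=max(0,p[1]-100);print(x0,y0)
crop('w3',x0,y0,x0+266,y0+200,3,'c3')
E
```

```text
{'clock': 5.075, 'position': [0.5191, 0.0746, 0.2619], 'ee_rot': [-0.0013, -0.0648, 0.9979, 0.0004], 'contact_force': [0.127, -0.213, -1.4005], 'moment': [0.0223, 0.0044, -0.0075], 'gripper_force': 6.0823, 'width': 0.0301}
[226 237]
76 137
```

View pics/c3.png

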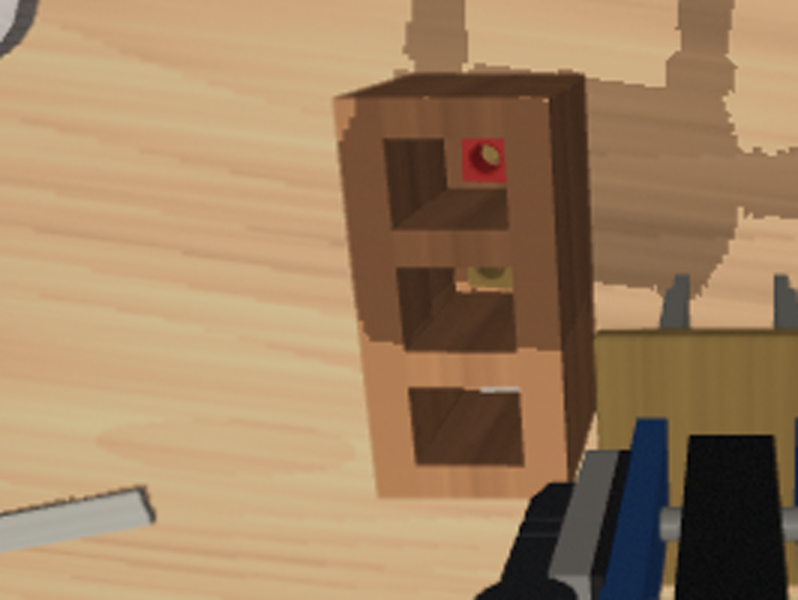

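The wrist view shows the bead at the bottom of the nearest pocket, crop (484,160). The pocket rim corners are about (385,139), (507,139), (508,230), (392,230).

```bash
python3 - <<'E'
from h import *
from scipy.optimize import least_squares
m=lambda p:np.array([(76+(u+.5)/3-.5,137+(v+.5)/3-.5) for u,v in p])
off=[(-66,32),(-66,-32),(66,-32),(66,32)]
uv=m([(335,98),(549,97),(567,497),(378,497),(385,139),(507,139),(508,230),(392,230),(397,267),(514,267),(516,351),(404,351),(410,388),(520,388),(523,465),(416,465)])
# image: up=-x, right=+y
loc=[(-66,-32),(-66,32),(66,32),(66,-32)]
for c in(-40,0,40): loc+=[(c-14,-18),(c-14,18),(c+14,18),(c+14,-18)]
loc=np.array(loc)/1000
def P(p): 
    c,s=np.cos(p[2]),np.sin(p[2]);return np.c_[loc[:,0]*c-loc[:,1]*s+p[0],loc[:,0]*s+loc[:,1]*c+p[1],np.full(len(loc),.08)]
f=lambda p:(w2px('w3',P(p))-uv).ravel()
r=least_squares(f,[.55,-.008,.13],loss='soft_l1');p=r.x;print('holder',p,np.degrees(p[2]),np.abs(r.fun).max())
q=p[:2]-.04*np.array([np.cos(p[2]),np.sin(p[2])]);print('pocket',q)
print('bead corner-based',px2w('w3',m([(462,182),(505,182),(462,139)]),.031).round(4))
# tongs in hand: flange edge at z ~ TCP-.117+.09
z=.2619-.119+.09
print('flange L corner',px2w('w3',m([(597,330)]),z))
E
```

```text
holder [ 0.55214947 -0.00563406  0.12363619] 7.083831759994468 0.7892888673522123
pocket [ 0.5124548  -0.01056692]
bead corner-based [[ 0.5221 -0.0181  0.031 ]
 [ 0.5202 -0.003   0.031 ]
 [ 0.507  -0.0189  0.031 ]]
flange L corner [[0.49756746 0.05241836 0.2329    ]]
```

Request:
drive_tool --rows '[[[0,0,0],[-0.16,-2.9,0],3.0],[[0,0,0],[-0.15,-2.9,0],3.0],[[0,0,-0.005],[-0.15,-2.0,0],3.0],[[0,0,0],[0,-0.96,-1],3.0],[[0,0,0],[0,0,-2],3.0],[[0,0,0],[0,0,-1.5],3.0],[[0,0,0],[0,0,0],3.0],[[0,0,0],[0,0,0],3.0]]'

```text
clock: 6.12
position: [0.5157, -0.0129, 0.2183]
ee_rot: [0.0, -0.063, 0.998, 0.0]
contact_force: [-0.0, -0.9, -1.6]
width: 0.0301
gripper_force: 6.1
```

```bash
python3 - <<'E'
from h import *
s=snap('wrist','w4'); print({k:np.round(v,4).tolist() for k,v in s.items() if k not in('qd','effort','qpos')})
crop('w4',200,90,466,290,3,'c4')
E
```

```text
{'clock': 6.125, 'position': [0.5157, -0.0129, 0.2183], 'ee_rot': [0.0003, -0.0629, 0.998, 0.0], 'contact_force': [-0.0477, -0.887, -1.5917], 'moment': [0.0084, 0.0038, -0.0246], 'gripper_force': 6.0828, 'width': 0.0301}
```

View pics/c4.png

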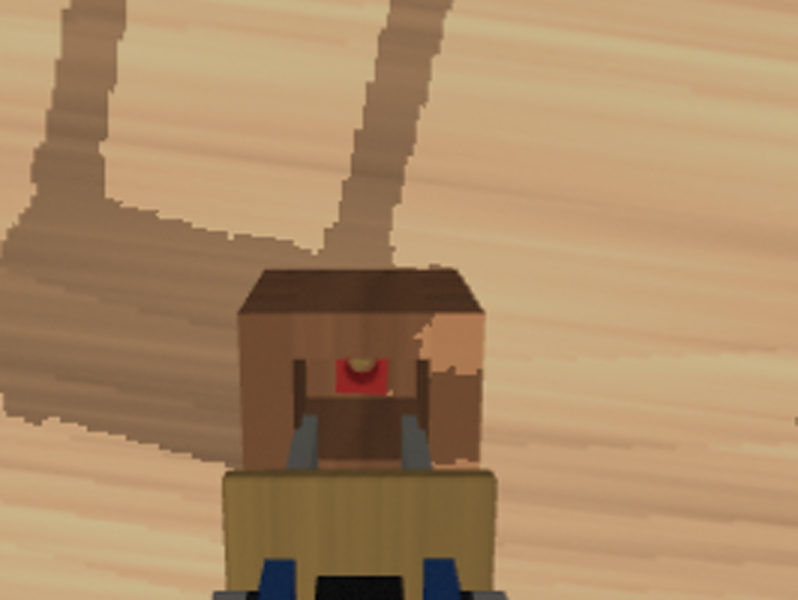

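The jaw tips, centred at about (359,420), line up with the bead at (362,376) and with the pocket. I'll descend.

Request:
drive_tool --rows '[[[0,0,0],[-0.1,0,-1],3.0],[[0,0,0],[0,0,-1],3.0],[[0,0,0],[0,0,-1],3.0],[[0,0,0],[0,0,-1],3.0],[[0,0,0],[0,0,-1],3.0],[[0,0,0],[0,0,-0.7],3.0],[[0,0,0],[0,0,0],3.0]]'

```text
clock: 7.05
position: [0.514, -0.0131, 0.1604]
ee_rot: [-0.001, -0.063, 0.998, 0.0]
contact_force: [0.3, 0.0, -1.4]
width: 0.0299
gripper_force: 6.1
```

Request:
drive_tool --rows '[[[0,0,0],[0.05,0,-0.6],3.0],[[0,0,0],[0,0,-0.6],3.0],[[0,0,0],[0,0,-0.5],3.0],[[0,0,0],[0,0,-0.3],3.0],[[0,0,0],[0,0,-0.2],3.0],[[0,0,0],[0,0,0],3.0],[[0,0,0],[0,0,0],3.0]]'

```text
clock: 7.92
position: [0.515, -0.0132, 0.1392]
ee_rot: [0.0, -0.063, 0.998, 0.0]
contact_force: [-0.2, -0.5, -0.9]
width: 0.0299
gripper_force: 6.1
```

Request:
drive_tool --rows '[[[0,0,0],[-0.05,0,-0.1],2.95],[[0,0,0],[0,0,0],2.9],[[0,0,0],[0,0,0],2.85],[[0,0,0],[0,0,0],2.8],[[0,0,0],[0,0,0],2.75],[[0,0,0],[0,0,0],2.7],[[0,0,0],[0,0,0],2.65],[[0,0,0],[0,0,0],2.62]]' --force 22

```text
clock: 8.93
position: [0.5143, -0.0132, 0.138]
ee_rot: [-0.0, -0.063, 0.998, 0.0]
contact_force: [-0.3, 1.2, -1.6]
width: 0.0267
gripper_force: 7.6
```

Request:
drive_tool --rows '[[[0,0,0],[0,0,0],2.6],[[0,0,0],[0,0,0],2.58],[[0,0,0],[0,0,0],2.56],[[0,0,0],[0,0,0],2.54],[[0,0,0],[0,0,0],2.52]]'

```text
clock: 9.55
position: [0.5144, -0.0132, 0.138]
ee_rot: [0.0, -0.063, 0.998, 0.0]
contact_force: [-0.3, -0.7, -1.8]
width: 0.0256
gripper_force: 8.0
```

Request:
drive_tool --rows '[[[0,0,0],[0,0,0],2.5],[[0,0,0],[0,0,0],2.48],[[0,0,0],[0,0,0],2.46],[[0,0,0],[0,0,0],2.44],[[0,0,0],[0,0,0],2.42],[[0,0,0],[0,0,0],2.42]]'

```text
clock: 10.3
position: [0.5144, -0.0132, 0.1381]
ee_rot: [0.0, -0.063, 0.998, 0.0]
contact_force: [-0.6, 0.7, -0.1]
width: 0.0242
gripper_force: 14.1
```

Request:
drive_tool --rows '[[[0,0,0],[0,0,0],2.4],[[0,0,0],[0,0,0],2.38],[[0,0,0],[0,0,0],2.36],[[0,0,0],[0,0,0],2.34],[[0,0,0],[0,0,0],2.3],[[0,0,0],[0,0,0],2.3]]'

```text
clock: 11.05
position: [0.5144, -0.0132, 0.1382]
ee_rot: [0.0, -0.063, 0.998, 0.0]
contact_force: [0.7, 1.2, 2.3]
width: 0.0232
gripper_force: 21.8
```

Request:
drive_tool --rows '[[[0,0,0],[0,0,0.4],2.3],[[0,0,0],[0,0,0.8],2.3],[[0,0,0],[0,0,1.5],2.3],[[0,0,0],[0,0,2],2.3],[[0,0,0],[0,0,2],2.3],[[0,0,0],[0,0,2],2.3],[[0,0,0],[0,0,1],2.3],[[0,0,0],[0,0,0],2.3]]'

```text
clock: 12.05
position: [0.5148, -0.0133, 0.236]
ee_rot: [0.001, -0.063, 0.998, -0.0]
contact_force: [0.1, -0.0, -0.9]
width: 0.0239
gripper_force: 21.7
```

Request:
drive_tool --rows '[[[0,0,0],[-0.3,-2,0],2.3],[[0,0,0],[-0.7,-3,0],2.3],[[0,0,0],[-0.7,-3,0],2.3],[[0,0,0],[-0.7,-3,0],2.3],[[0,0,0],[0,-2,0],2.3],[[0,0,0],[0,0,0],2.3],[[0,0,0],[0,0,0],2.3]]'

```text
clock: 12.92
position: [0.4904, -0.1424, 0.2347]
ee_rot: [-0.0, -0.063, 0.998, 0.001]
contact_force: [-0.1, 0.6, -1.2]
width: 0.0237
gripper_force: 21.7
```

```bash
python3 - <<'E'
from h import *
s=snap('wrist','w5'); print({k:np.round(v,4).tolist() for k,v in s.items() if k not in('qd','effort','qpos')})
p=w2px('w5',[[.4731,-.2153,.02],[.4731,-.2153,.066]]);print(p)
a=cv2.imread('pics/w5.png');r=lambda i,m:cv2.resize(i,None,fx=m,fy=m,interpolation=cv2.INTER_CUBIC)
im=np.zeros((600,800,3),np.uint8)
x,y=p[0].astype(int);x0=max(0,x-50);y0=max(0,y-75);print(x0,y0)
im[:,:400]=r(a[y0:y0+150,x0:x0+100],4)
im[:,400:]=r(a[150:300,270:370],4)
cv2.imwrite('pics/c5.png',im)
E
```

```text
{'clock': 12.925, 'position': [0.4904, -0.1424, 0.2347], 'ee_rot': [-0.0002, -0.0626, 0.998, 0.0007], 'contact_force': [-0.0673, 0.5572, -1.1797], 'moment': [-0.0027, -0.014, -0.0031], 'gripper_force': 21.7181, 'width': 0.0237}
[[246.53551874 182.99869921]
 [235.809998   191.1493616 ]]
196 107
```

View pics/c5.png

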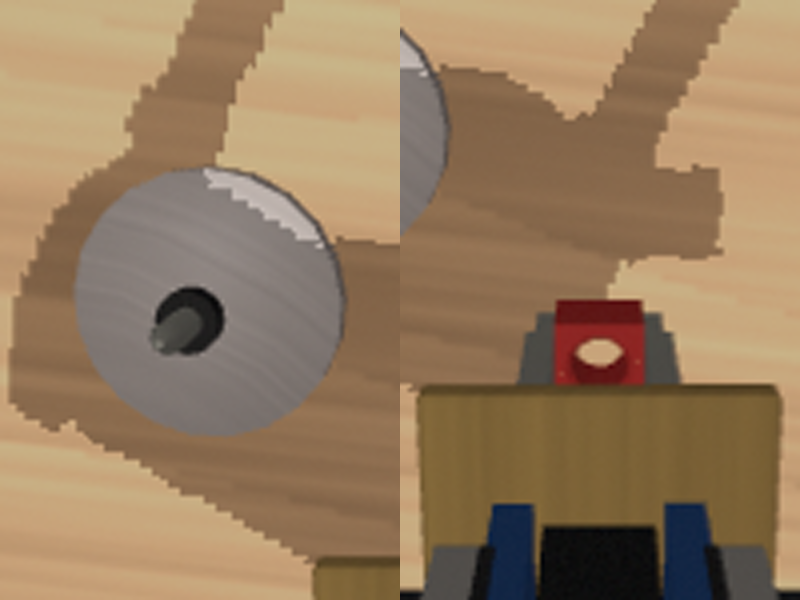

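The spindle's foot is centred at (210,302) and its tip is at about (161,339) in the left half. The bead is held between the jaws in the right half, with its near top edge at (600,325).

```bash
cat >> h.py <<'E'
from scipy.optimize import least_squares
def fitfoot(f,uv,z=.02,r=.034):
    t=np.linspace(0,2*np.pi,721)
    def res(p):
        c=w2px(f,np.c_[p[0]+r*np.cos(t),p[1]+r*np.sin(t),0*t+z]);return [np.sign(cv2.pointPolygonTest(c.astype(np.float32).reshape(-1,1,2),tuple(map(float,u)),True))*np.min(np.hypot(*(c-u).T)) for u in uv]
    o=least_squares(res,px2w(f,[np.mean(uv,0)],z)[0,:2],diff_step=1e-3);return o.x,np.abs(o.fun).max()
E
python3 - <<'E'
from h import *
m=lambda p,x,y,k:np.array([(x+(u+.5)/k-.5,y+(v+.5)/k-.5) for u,v in p])
print('foot',fitfoot('w5',m([(76,302),(344,302),(210,168),(210,436),(120,200),(303,397)],196,107,4)))
print('tip',px2w('w5',m([(161,339)],196,107,4),.066))
zb=.2347-.1232
b=m([(556,302),(642,302),(554,325),(645,325)],170,150,4)
b[:,0]=270+(np.array([556,642,554,645])-400+.5)/4-.5
B=px2w('w5',b,[zb,zb,zb+.016,zb+.016]);print(B.round(4))
d=np.array([np.cos(.1257),np.sin(.1257)])
for i in(0,2): print('bead c',B[i:i+2,:2].mean(0)+.008*d)
h=np.array([[270+(599-400+.5)/4-.5,150+(354+.5)/4-.5]]) # hole visible light patch
h0=px2w('w5',np.c_[270+(np.array([420,780])-400+.5)/4-.5,150+(np.array([388,388])+.5)/4-.5],.2347-.119+.09);print('tongs c',h0[:,:2].mean(0)+.023*d,np.linalg.norm(h0[1]-h0[0]))
E
```

```text
foot (array([ 0.47303531, -0.21390072]), np.float64(1.8822953350731662))
tip [[ 0.47328986 -0.21523373  0.066     ]]
[[ 0.4827 -0.1495  0.1115]
 [ 0.4807 -0.1334  0.1115]
 [ 0.4824 -0.1494  0.1275]
 [ 0.4804 -0.1334  0.1275]]
bead c [ 0.48961594 -0.14042272]
bead c [ 0.48934161 -0.14038785]
tongs c [ 0.4887975  -0.14051718] 0.04289807113021489
```

Request:
drive_tool --rows '[[[0,0,0],[-0.5,-1.5,-0.5],2.3],[[0,0,0],[-0.6,-1.5,-1],2.3],[[0,0,0],[-0.5,-1.4,-1],2.3],[[0,0,0],[0,0,-0.5],2.3],[[0,0,0],[0,0,0],2.3],[[0,0,0],[0,0,0],2.3]]'

```text
clock: 13.72
position: [0.4746, -0.1871, 0.2052]
ee_rot: [0.0, -0.063, 0.998, 0.0]
contact_force: [-0.0, -0.6, -1.7]
width: 0.0232
gripper_force: 21.7
```

```bash
python3 - <<'E'
from h import *
s=snap('wrist','w6'); print({k:np.round(v,4).tolist() for k,v in s.items() if k not in('qd','effort','qpos')})
print(w2px('w6',[[.4732,-.215,.066]]))
crop('w6',230,150,363,250,6,'c6')
E
```

```text
{'clock': 13.725, 'position': [0.4746, -0.1871, 0.2052], 'ee_rot': [0.0003, -0.0626, 0.998, 0.0001], 'contact_force': [-0.0203, -0.5819, -1.6578], 'moment': [0.0033, -0.045, -0.0406], 'gripper_force': 21.7376, 'width': 0.0232}
[[282.75196403 223.89503892]]
```

View pics/c6.png

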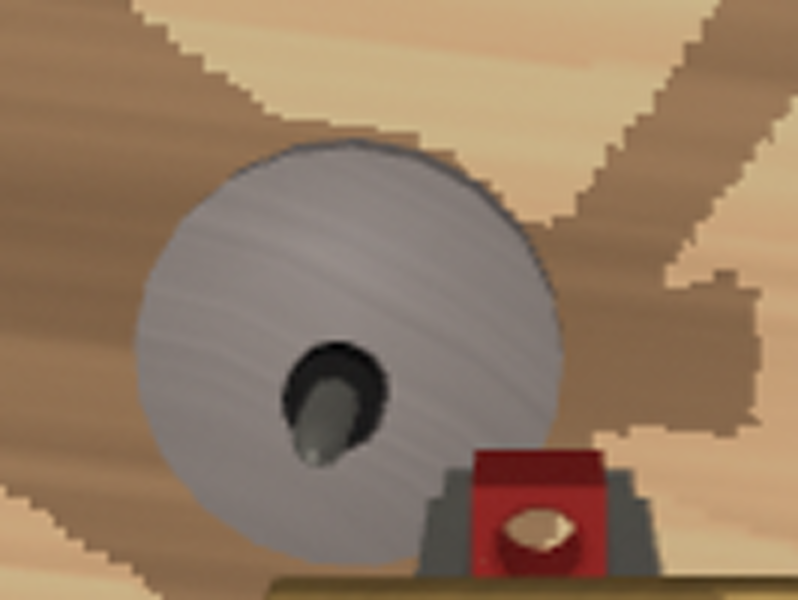

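The foot is centred at (348,353), the bush top at (335,397) and the tip at (314,457). The bead's near edge runs from (472,487) to (607,487).

```bash
python3 - <<'E'
from h import *
m=lambda p:np.array([(230+(u+.5)/6-.5,150+(v+.5)/6-.5) for u,v in p])
print('foot,bush,tip',px2w('w6',m([(348.5,353),(335,397),(314,457)]),[.02,.04,.066]).round(4))
print('foot fit',fitfoot('w6',m([(136,353),(561,353),(348,141),(348,565)])))
zb=.2052-.1232;d=np.array([np.cos(.1255),np.sin(.1255)])
B=px2w('w6',m([(475,451),(602,451),(472,487),(607,487)]),[zb,zb,zb+.016,zb+.016])
for i in(0,2): print('bead c',B[i:i+2,:2].mean(0)+.008*d,np.linalg.norm(B[i+1]-B[i]))
E
```

```text
foot,bush,tip [[ 0.4711 -0.2153  0.02  ]
 [ 0.4731 -0.2153  0.04  ]
 [ 0.4748 -0.2155  0.066 ]]
foot fit (array([ 0.47227763, -0.21523215]), np.float64(1.2507212064799078))
bead c [ 0.47372719 -0.18540528] 0.015931040548865332
bead c [ 0.47363116 -0.18529588] 0.015930614522279948
```

Request:
drive_tool --rows '[[[0,0,0],[0.06,-1.0,0],2.3],[[0,0,0],[0,-1.0,0],2.3],[[0,0,0],[0,-1.0,0],2.3],[[0,0,0],[0,0,-0.6],2.3],[[0,0,0],[0,0,-0.6],2.3],[[0,0,0],[0,0,-0.5],2.3],[[0,0,0],[0,0,-0.3],2.3],[[0,0,0],[0,0,0],2.3]]'

```text
clock: 14.78
position: [0.4748, -0.2169, 0.1847]
ee_rot: [-0.0, -0.063, 0.998, 0.0]
contact_force: [-1.5, 0.3, -0.9]
width: 0.0235
gripper_force: 21.7
```

```bash
python3 - <<'E'
from h import *
s=snap('wrist','w7'); print({k:np.round(v,4).tolist() for k,v in s.items() if k not in('qd','effort','qpos')})
a=cv2.imread('pics/w7.png').astype(int)[215:250,300:342]
# R=red bead, .=other with brightness digit
for r in range(a.shape[0]):
    print(215+r,''.join('R' if p[2]>1.9*max(p[1],1) and p[2]>110 else 'r' if p[2]>1.9*max(p[1],1) else ('Y' if p[2]>1.3*p[0] and p[2]>90 else str(min(9,p.sum()//60))) for p in a[r]))
E
```

```text
{'clock': 14.775, 'position': [0.4748, -0.2169, 0.1847], 'ee_rot': [-0.0002, -0.0627, 0.998, 0.0002], 'contact_force': [-1.5121, 0.2785, -0.928], 'moment': [-0.024, -0.0043, -0.0039], 'gripper_force': 21.7422, 'width': 0.0235}
215 666666666666666666666666666666666666666666
216 666666666666666664334566666666666666666666
217 666666666666666300000125666666666666666566
218 666666666666630000000000366666666666666665
219 666666666666300001111100036666666666666666
220 666666666664000111111111014666666666666666
221 666666666651011111111111101466666666666666
222 666666666640111111111111111466666666666666
223 666666666641111111222111111266666666666666
224 666666666631111123333311111256666666666666
225 666666665rrrrrrrrrrrrrrrrrrrrrY66666666666
226 666666665rrrrrrrrrrrrrrrrrrrrrY66666655656
227 666666665rrrrrrrrrrrrrrrrrrrrrY66666665555
228 666644444rrrrrrrrrrrrrrrrrrrrrr44445666555
229 666543333rrrrrrrrrrrrrrrrrrrrrr33334666655
230 666643333rrrrrrrrrrrrrrrrrrrrrr33334666665
231 66653333YRRRRRRRRRRRRRRRRRRRRRR33334566666
232 65553333YRRRRRRRRRRRRRRRRRRRRRR33333555666
233 54333333YRRRRRRRRRRRRRRRRRRRRRR33333335556
234 54333333YRRRRRRRRRRRRRRRRRRRRRR33333335666
235 54333333YRRRRRRRrY44333rRRRRRRR33333336998
236 53333333YRRRRRRY34443334YRRRRRR33333335998
237 53333333YRRRRRY4345543355YRRRRR33333335888
238 53333333YRRRRrY5445543455YRRRRR33333334788
239 43333333YRRRRrrY54455555YrrRRRR33333334688
240 43333333YRRRRrrrY555555YrrrRRRR33333334688
241 43333333YRRRRrrrrrrYYYrrrrrRRRR33333333688
242 33333333YRRRRrrrrrrrrrrrrrrRRRR33333333588
243 33333333YRRRRrrrrrrrrrrrrrrRRRR33333333478
244 33333333YRRRRRrrrrrrrrrrrrRRRRR33333333468
245 33333333YRRRRRrrrrrrrrrrrRRRRRR33333333468
246 333333333YYYYY22222222222YYY22222222222333
247 333333333333333333333333333333333333333333
248 YYYYYYYYYYYYYYYYYYYYYYYYYYYYYYYYYYYYYYYYYY
249 YYYYYYYYYYYYYYYYYYYYYYYYYYYYYYYYYYYYYYYYYY
```

```bash
python3 - <<'E'
from h import *
d=np.array([np.cos(.1255),np.sin(.1255)]);zt=.1847-.1232+.016
e=px2w('w7',[(319.3,230.6)],zt)[0]; c=e[:2]+.008*d; print('bead c',c)
for n,p in(('edge',[*e]),('hole c',[*c,zt]),('rim-x',[*(c-.005*d),zt]),('rim+x',[*(c+.005*d),zt]),('lower rim -x',[*(c-.005*d),zt-.016]),('lower rim +x',[*(c+.005*d),zt-.016]),('tip on axis',[*c,.066]),('tip +x edge',[*(c+.001*d),.066]),('tip+1mm',[*(c+.001*d+.001*np.array([-d[1],d[0]])),.066])): print(n,w2px('w7',[p])[0].round(2))
E
```

```text
bead c [ 0.47380227 -0.21547346]
edge [319.3 230.6]
hole c [319.3  241.32]
rim-x [319.3  234.64]
rim+x [319.31 247.91]
lower rim -x [319.3  228.35]
lower rim +x [319.31 240.91]
tip on axis [319.3  236.46]
tip +x edge [319.3  237.73]
tip+1mm [320.64 237.73]
```

```bash
python3 - <<'E'
from h import *
a=cv2.imread('pics/w7.png').astype(int)
for r in range(234,243): print(r,*['%3d'%v for v in a[r,312:330,0]],'|',*['%3d'%v for v in a[r,312:330,2]])
E
```

```text
234  35  35  35  35  31  33  34  34  32  33  32  34  34  36  34  34  33  35 | 140 140 139 138 127 124 112 112 113 119 122 134 139 141 140 140 140 140
235  36  35  34  31  36  59  81  78  73  68  52  37  35  33  34  35  33  34 | 141 140 136 119 110  98  89  86  80  78  85 107 127 139 140 140 140 140
236  35  32  34  53  75  80  83  81  75  68  65  77  73  34  35  35  35  34 | 139 131 111  93  83  89  91  90  82  75  72  94 125 126 140 140 140 140
237  33  38  72  81  71  81  96  97  79  65  69  95 111  66  32  33  35  35 | 137 120 116  90  79  89 105 106  87  71  76 105 128 124 128 139 141 140
238  28  34  77 111  81  80 104 102  84  71  95 114 106  62  28  32  33  34 | 120 106 110 123  90  88 115 112  92  78 105 127 123 111 123 133 140 140
239  24  19  33  77 110  91  93  98  95 106 114 107  61  19  20  28  34  34 | 114  90  90 111 123 101 103 109 105 117 127 124 107  95 109 126 139 140
240  28  19  18  31  75 111 111 113 114 113 107  62  19  22  25  28  33  34 | 114  91  86  92 110 125 125 127 127 127 124 107  93  94 104 127 137 140
241  25  20  20  18  20  24  48  66  65  60  21  20  20  21  21  30  33  35 | 114  85  87  88  89  92 102 109 109 107  95  94  93  93  98 128 134 140
242  27  20  21  20  18  18  21  22  21  20  20  22  21  20  24  29  34  33 | 117  93  87  88  89  90  92  93  94  95  95  95  94  94 105 128 137 139
```

Request:
drive_tool --rows '[[[0,0,0],[0.1,0,0],2.3],[[0,0,0],[0,0,0],2.3],[[0,0,0],[0,0,0],2.3]]'

```text
clock: 15.2
position: [0.476, -0.2172, 0.1851]
ee_rot: [0.0, -0.063, 0.998, -0.0]
contact_force: [0.4, -1.0, -1.3]
width: 0.0236
gripper_force: 21.7
```

```bash
python3 - <<'E'
from h import *
s=snap('wrist','w8'); print({k:np.round(v,4).tolist() for k,v in s.items() if k not in('qd','effort','qpos')})
a=cv2.imread('pics/w8.png').astype(int)
for r in range(230,244): print(r,*['%3d'%v for v in a[r,312:330,0]],'|',*['%3d'%v for v in a[r,312:330,2]])
E
```

```text
{'clock': 15.2, 'position': [0.476, -0.2172, 0.1851], 'ee_rot': [0.0001, -0.0626, 0.998, -0.0], 'contact_force': [0.3717, -0.9671, -1.2527], 'moment': [0.0807, -0.0272, -0.0346], 'gripper_force': 21.7418, 'width': 0.0236}
230  21  22  21  21  24  20  22  23  21  20  22  23  22  23  22  21  24  22 |  97  97  97  97  98  97  98  98  98  97  97  98  98  98  97  97  98  97
231  32  33  32  32  31  34  33  32  32  33  32  31  32  32  32  32  31  33 | 130 131 131 131 130 131 131 130 130 130 130 130 130 130 130 130 130 130
232  35  35  33  35  35  34  34  35  36  34  34  34  34  36  36  36  35  35 | 141 140 140 140 141 140 140 140 140 140 140 140 140 141 141 141 140 140
233  35  35  35  34  34  35  35  35  35  36  36  34  35  35  36  35  35  35 | 140 140 140 140 139 139 139 139 139 140 140 140 140 140 140 141 141 140
234  36  36  36  33  29  31  34  36  34  34  31  33  35  36  35  35  35  33 | 141 141 140 137 126 123 112 113 114 119 122 134 140 141 140 141 140 140
235  36  36  35  35  39  57  84  94  84  70  52  39  34  35  35  35  35  34 | 140 140 136 120 110  96  92 104  92  79  86 108 12
[... 521 characters left out ...]
08  61  22  25  29  35  35 | 113  90  90 109 127 127 127 127 127 128 128 125 107  96 110 126 140 140
240  28  19  21  32  75 111 111 112 111 111 105  60  20  21  22  29  34  32 | 115  91  87  92 110 125 125 126 125 125 123 107  94  95 104 127 137 139
241  26  18  19  21  19  24  47  64  65  60  22  21  22  20  21  31  32  34 | 114  85  87  89  89  91 101 107 108 107  95  95  94  93  98 128 134 139
242  27  21  21  21  21  20  21  21  21  22  22  20  23  20  25  30  33  34 | 117  93  88  89  90  91  91  94  95  95  95  95  95  94 106 129 137 139
243  27  23  21  18  21  20  21  21  22  21  22  18  19  21  23  31  35  34 | 119 103  87  88  90  91  92  94  94  95  95  94  93  94 107 130 138 139
```

The post is now centred in the hole, so I'll thread the bead.

Request:
drive_tool --rows '[[[0,0,0],[0,0,-0.3],2.3],[[0,0,0],[0,0,-0.3],2.3],[[0,0,0],[0,0,-0.4],2.3],[[0,0,0],[0,0,-0.4],2.3],[[0,0,0],[0,0,-0.4],2.3],[[0,0,0],[0,0,0],2.3]]'

```text
clock: 16.0
position: [0.4757, -0.2171, 0.1666]
ee_rot: [-0.0, -0.063, 0.998, 0.0]
contact_force: [0.5, 0.1, -2.3]
width: 0.0241
gripper_force: 21.7
```

Request:
drive_tool --rows '[[[0,0,0],[0,0,-0.12],2.3],[[0,0,0],[0,0,-0.12],2.3],[[0,0,0],[0,0,-0.1],2.3],[[0,0,0],[0,0,-0.1],2.3],[[0,0,0],[0,0,-0.1],2.3],[[0,0,0],[0,0,0],2.3]]'

```text
clock: 16.75
position: [0.4759, -0.2172, 0.1615]
ee_rot: [-0.0, -0.063, 0.998, 0.0]
contact_force: [-0.3, 0.0, -1.7]
width: 0.0236
gripper_force: 21.7
```

Request:
drive_tool --rows '[[[0,0,0],[0,0,-0.06],2.3],[[0,0,0],[0,0,-0.06],2.3],[[0,0,0],[0,0,-0.06],2.3],[[0,0,0],[0,0,-0.06],2.3],[[0,0,0],[0,0,-0.06],2.3],[[0,0,0],[0,0,0],2.3]]'

```text
clock: 17.5
position: [0.4761, -0.2173, 0.1587]
ee_rot: [0.0, -0.063, 0.998, -0.0]
contact_force: [0.7, -0.5, 2.0]
width: 0.0234
gripper_force: 21.9
```

Request:
drive_tool --rows '[[[0,0,0],[0,0,-0.05],2.3],[[0,0,0],[0,0,-0.05],2.3],[[0,0,0],[0,0,-0.05],2.3],[[0,0,0],[0,0,-0.05],2.3],[[0,0,0],[0,0,-0.05],2.3],[[0,0,0],[0,0,-0.05],2.3],[[0,0,0],[0,0,0],2.3]]'

```text
clock: 18.38
position: [0.476, -0.2172, 0.1556]
ee_rot: [0.0, -0.063, 0.998, 0.0]
contact_force: [0.4, 0.3, 1.7]
width: 0.0233
gripper_force: 21.9
```

Request:
drive_tool --rows '[[[0,0,0],[0,0,-0.04],2.3],[[0,0,0],[0,0,-0.04],2.3],[[0,0,0],[0,0,-0.03],2.3],[[0,0,0],[0,0,-0.03],2.3],[[0,0,0],[0,0,-0.03],2.3],[[0,0,0],[0,0,-0.03],2.3],[[0,0,0],[0,0,0],2.3]]'

```text
clock: 19.25
position: [0.476, -0.2172, 0.1536]
ee_rot: [0.0, -0.063, 0.998, 0.0]
contact_force: [0.1, -0.6, 2.3]
width: 0.0237
gripper_force: 21.9
```

Request:
drive_tool --rows '[[[0,0,0],[0,0,-0.02],2.28],[[0,0,0],[0,0,-0.02],2.26],[[0,0,0],[0,0,-0.02],2.25],[[0,0,0],[0,0,-0.02],2.25],[[0,0,0],[0,0,-0.02],2.25],[[0,0,0],[0,0,-0.02],2.25],[[0,0,0],[0,0,0],2.25]]' --force 22.7

```text
clock: 20.12
position: [0.476, -0.2172, 0.1524]
ee_rot: [-0.0, -0.063, 0.998, 0.0]
contact_force: [-0.9, 0.3, 1.4]
width: 0.0237
gripper_force: 22.2
```

Request:
drive_tool --rows '[[[0,0,0],[0,0,-0.02],2.25],[[0,0,0],[0,0,-0.02],2.25],[[0,0,0],[0,0,-0.02],2.25],[[0,0,0],[0,0,0],2.25]]'

```text
clock: 20.62
position: [0.4759, -0.2172, 0.1518]
ee_rot: [-0.0, -0.063, 0.998, 0.0]
contact_force: [0.4, -0.7, 1.2]
width: 0.0235
gripper_force: 22.2
```

Request:
drive_tool --rows '[[[0,0,0],[0,0,-0.02],2.25],[[0,0,0],[0,0,-0.02],2.25],[[0,0,0],[0,0,-0.02],2.25],[[0,0,0],[0,0,0],2.25]]'

```text
clock: 21.12
position: [0.4759, -0.2172, 0.1512]
ee_rot: [-0.0, -0.063, 0.998, 0.0]
contact_force: [0.5, -0.5, 1.4]
width: 0.0238
gripper_force: 22.2
```

Request:
drive_tool --rows '[[[0,0,0],[0,0,-0.02],2.25],[[0,0,0],[0,0,-0.02],2.25],[[0,0,0],[0,0,0],2.25]]'

```text
clock: 21.5
position: [0.476, -0.2172, 0.1511]
ee_rot: [0.0, -0.063, 0.998, -0.0]
contact_force: [-0.4, 0.5, 4.1]
width: 0.0239
gripper_force: 22.4
```

Request:
drive_tool --rows '[[[0,0,0],[0,0,-0.02],2.25],[[0,0,0],[0,0,-0.02],2.25],[[0,0,0],[0,0,0],2.25]]'

```text
clock: 21.88
position: [0.4761, -0.2172, 0.1511]
ee_rot: [0.0, -0.063, 0.998, -0.0]
contact_force: [-0.9, -0.1, 7.4]
width: 0.0233
gripper_force: 22.5
```

Request:
drive_tool --rows '[[[0,0,0],[0,0,-0.015],2.25],[[0,0,0],[0,0,-0.015],2.25],[[0,0,0],[0,0,0],2.25],[[0,0,0],[0,0,0],2.25]]'

```text
clock: 22.38
position: [0.4761, -0.2173, 0.151]
ee_rot: [0.0, -0.063, 0.998, -0.0]
contact_force: [-0.8, 0.6, 8.3]
width: 0.0235
gripper_force: 22.6
```

Request:
drive_tool --rows '[[[0,0,0],[0,0,-0.02],2.25],[[0,0,0],[0,0,0],2.25],[[0,0,0],[0,0,0],2.25],[[0,0,0],[0,0,0],2.25],[[0,0,0],[0,0,0],2.25],[[0,0,0],[0,0,0],2.25]]'

```text
clock: 23.12
position: [0.4762, -0.2173, 0.151]
ee_rot: [0.0, -0.063, 0.998, -0.0]
contact_force: [-1.3, 0.5, 8.5]
width: 0.0239
gripper_force: 22.6
```

Request:
drive_tool --rows '[[[0,0,0],[0,0,-0.02],2.25],[[0,0,0],[0,0,0],2.25]]'

```text
clock: 23.38
position: [0.4762, -0.2173, 0.151]
ee_rot: [0.0, -0.063, 0.998, -0.0]
contact_force: [-2.5, 1.0, 10.4]
width: 0.0238
gripper_force: 22.7
```

Request:
drive_tool --rows '[[[0,0,0],[0,0,0],2.25]]'

```text
clock: 23.5
position: [0.4762, -0.2173, 0.151]
ee_rot: [0.001, -0.063, 0.998, -0.0]
contact_force: [-1.0, 1.1, 10.4]
width: 0.0234
gripper_force: 22.7
```

Request:
drive_tool --rows '[[[0,0,0],[0,0,0],2.25]]'

```text
clock: 23.62
position: [0.4762, -0.2173, 0.151]
ee_rot: [0.0, -0.063, 0.998, -0.0]
contact_force: [-0.8, 0.8, 11.1]
width: 0.0237
gripper_force: 22.7
```

Request:
drive_tool --rows '[[[0,0,0],[0,0,0],2.25],[[0,0,0],[0,0,0],2.25],[[0,0,0],[0,0,0],2.25],[[0,0,0],[0,0,0],2.25]]'

```text
clock: 24.12
position: [0.4762, -0.2173, 0.151]
ee_rot: [0.001, -0.063, 0.998, -0.0]
contact_force: [-2.6, 0.3, 10.6]
width: 0.0236
gripper_force: 22.7
```

Request:
drive_tool --rows '[[[0,0,0],[0,0,0.03],2.25],[[0,0,0],[0,0,0.03],2.25],[[0,0,0],[0,0,0.02],2.25],[[0,0,0],[0,0,0.02],2.25],[[0,0,0],[0,0,0],2.25]]'

```text
clock: 24.75
position: [0.476, -0.2173, 0.1511]
ee_rot: [0.0, -0.063, 0.998, -0.0]
contact_force: [-0.3, 0.8, 5.2]
width: 0.0235
gripper_force: 22.4
```

Request:
drive_tool --rows '[[[0,0,0],[0,0,0.03],2.25],[[0,0,0],[0,0,0.02],2.3],[[0,0,0],[0,0,0],2.35],[[0,0,0],[0,0,0],2.42],[[0,0,0],[0,0,0],2.5],[[0,0,0],[0,0,0],2.6],[[0,0,0],[0,0,0],2.8],[[0,0,0],[0,0,0],3.0]]'

```text
clock: 25.75
position: [0.4757, -0.217, 0.1509]
ee_rot: [-0.0, -0.063, 0.998, 0.0]
contact_force: [-0.4, -0.1, -1.3]
width: 0.0298
gripper_force: 6.1
```

Request:
drive_tool --rows '[[[0,0,0],[0,0,0],3.1],[[0,0,0],[0,0,0],3.1],[[0,0,0],[0,0,0.2],3.1],[[0,0,0],[0,0,0.4],3.1],[[0,0,0],[0,0,0.4],3.1],[[0,0,0],[0,0,0],3.1]]'

```text
clock: 26.5
position: [0.4763, -0.2174, 0.1618]
ee_rot: [0.0, -0.063, 0.998, -0.0]
contact_force: [-0.2, -0.6, -0.3]
width: 0.0309
gripper_force: 5.7
```

```bash
python3 - <<'E'
from h import *
s=snap('wrist','w9'); print({k:np.round(v,4).tolist() for k,v in s.items() if k not in('qd','effort','qpos')})
print(w2px('w9',[[.475,-.2153,.044]]))
a=cv2.imread('pics/w9.png').astype(int);m=(a[:,:,2]>1.9*np.maximum(a[:,:,1],1))&(a[:,:,2]>60)
m[:, :290]=0;m[:,350:]=0;m[:150]=0;m[270:]=0
r=np.argwhere(m);print(r.min(0),r.max(0))
d=np.array([np.cos(.1255),np.sin(.1255)])
print('near-bottom edge if home:',w2px('w9',[[*(np.array([.475,-.2153])-.008*d),.028],[*(np.array([.475,-.2153])-.008*d),.044]]))
E
```

```text
{'clock': 26.5, 'position': [0.4763, -0.2174, 0.1618], 'ee_rot': [0.0005, -0.0626, 0.998, -0.0003], 'contact_force': [-0.157, -0.6006, -0.3267], 'moment': [0.0075, -0.0165, -0.0205], 'gripper_force': 5.7363, 'width': 0.0309}
[[319.89781772 237.14641203]]
[221 310] [246 330]
near-bottom edge if home: [[319.87134595 221.14651656]
 [319.89647102 226.79992752]]
```

Request:
drive_tool --rows '[[[0,0,0],[0,0,1],3.1],[[0,0,0],[0,0,2],3.1],[[0,0,0],[0,0,3],3.1],[[0,0,0],[0,0,3],3.1],[[0,0,0],[0,0,1.5],3.1],[[0,0,0],[0,2,0],3.1],[[0,0,-0.006],[0.1,4,0],3.1],[[0,0,-0.006],[0.1,5,0],3.1]]'

```text
clock: 27.55
position: [0.4769, -0.1051, 0.2646]
ee_rot: [-0.001, -0.056, 0.998, 0.001]
contact_force: [0.7, -0.4, -0.3]
width: 0.0312
gripper_force: 5.7
```

Request:
drive_tool --rows '[[[0,0,0],[0.1,5,0],3.1],[[0,0,0],[0.1,5,0],3.1],[[0,0,0],[0,5,0],3.1],[[0,0,0],[0,5,0],3.1],[[0,0,0],[0,4.2,0],3.1],[[0,0,0],[0,4,0],3.1],[[0,0,0],[0,2,0],3.1],[[0,0,0],[0,0,0],3.1]]'

```text
clock: 28.55
position: [0.4781, 0.1966, 0.2647]
ee_rot: [-0.002, -0.058, 0.998, 0.0]
contact_force: [-0.5, -0.1, -1.7]
width: 0.0309
gripper_force: 5.7
```

Request:
drive_tool --rows '[[[0,0,0],[0,0,0],3.1],[[0,0,0],[0,0,0],3.1]]'

```text
clock: 28.8
position: [0.4796, 0.194, 0.2659]
ee_rot: [-0.0, -0.056, 0.998, -0.0]
contact_force: [-0.0, 0.7, -1.0]
width: 0.0312
gripper_force: 5.7
```

Request:
drive_tool --rows '[[[0,0,0],[0.1,0.05,-2],3.1],[[0,0,0],[0,0,-3],3.1],[[0,0,0],[0,0,-2],3.1],[[0,0,0],[0,0,-1.5],3.1],[[0,0,0],[0,0,-1],3.1],[[0,0,0],[0,0,0],3.1],[[0,0,0],[0,0,0],3.1]]'

```text
clock: 29.68
position: [0.4815, 0.1954, 0.1719]
ee_rot: [0.001, -0.057, 0.998, 0.0]
contact_force: [-0.5, -0.0, -0.7]
width: 0.0308
gripper_force: 5.7
```

Request:
drive_tool --rows '[[[0,0,0],[0,0,-1],3.1],[[0,0,0],[0,0,-1],3.1],[[0,0,0],[0,0,-1],3.1],[[0,0,0],[0,0,-0.5],3.1],[[0,0,0],[0,0,0],3.1]]'

```text
clock: 30.3
position: [0.4806, 0.1952, 0.1356]
ee_rot: [-0.001, -0.057, 0.998, -0.0]
contact_force: [-0.1, -0.1, -0.5]
width: 0.0311
gripper_force: 5.7
```

Request:
drive_tool --rows '[[[0,0,0],[0,0,-0.2],3.1],[[0,0,0],[0,0,-0.15],3.1],[[0,0,0],[0,0,-0.1],3.1],[[0,0,0],[0,0,-0.1],3.1],[[0,0,0],[0,0,-0.05],3.1],[[0,0,0],[0,0,0],3.1]]'

```text
clock: 31.05
position: [0.4809, 0.1953, 0.1302]
ee_rot: [-0.0, -0.057, 0.998, 0.0]
contact_force: [-0.1, 0.7, -0.7]
width: 0.0306
gripper_force: 5.7
```

Request:
drive_tool --rows '[[[0,0,0],[0,0,-0.05],3.1],[[0,0,0],[0,0,-0.05],3.1],[[0,0,0],[0,0,-0.05],3.1],[[0,0,0],[0,0,0],3.1]]'

```text
clock: 31.55
position: [0.481, 0.1953, 0.129]
ee_rot: [0.0, -0.057, 0.998, 0.0]
contact_force: [-0.8, -0.4, 1.8]
width: 0.031
gripper_force: 5.8
```

Request:
drive_tool --rows '[[[0,0,0],[0,0,-0.05],3.1],[[0,0,0],[0,0,0],3.1]]'

```text
clock: 31.8
position: [0.481, 0.1954, 0.129]
ee_rot: [0.0, -0.057, 0.998, 0.0]
contact_force: [-1.8, -1.0, 5.4]
width: 0.0313
gripper_force: 5.8
```

Flange seated. I'll release and retreat.

Request:
drive_tool --rows '[[[0,0,0],[0,0,0.06],3.2],[[0,0,0],[0,0,0],3.4],[[0,0,0],[0,0,0],3.6],[[0,0,0],[0,0,0],3.9],[[0,0,0],[0,0,0],4.5],[[0,0,0],[0,0,0],5.5],[[0,0,0],[0,0,0],6.5],[[0,0,0],[0,0,0],6.5]]'

```text
clock: 32.8
position: [0.481, 0.1953, 0.1289]
ee_rot: [0.0, -0.057, 0.998, 0.0]
contact_force: [-0.2, 0.1, -0.1]
width: 0.0648
gripper_force: 0.0
```

Request:
drive_tool --rows '[[[0,0,0],[0,0,1],6.5],[[0,0,0],[0,0,2],6.5],[[0,0,0],[0,0,3],6.5],[[0,0,0],[0,0,4],6.5],[[0,0,0],[0,0,4],6.5],[[0,0,0],[-1,0,1],6.5],[[0,0,0],[-1,0,0],6.5],[[0,0,0],[0,0,0],6.5]]'

```text
clock: 33.8
position: [0.459, 0.1951, 0.2775]
ee_rot: [-0.002, -0.057, 0.998, -0.0]
contact_force: [0.3, 0.8, 0.2]
width: 0.0653
gripper_force: 0.0
```

```bash
python3 - <<'E'
from h import *
s=snap('wrist','w10'); snap('top','top1'); print({k:np.round(v,4).tolist() for k,v in s.items() if k not in('qd','effort','qpos')})
a=cv2.imread('pics/w10.png').astype(int)
b=(a[:,:,0]>2*np.maximum(a[:,:,2],1))&(a[:,:,0]>60); b[300:]=0
n,l,st,c=cv2.connectedComponentsWithStats(b.astype(np.uint8));print([x.tolist() for x in st[1:] if x[4]>40])
print('expected grip tops',w2px('w10',[[.479+.009*np.cos(.115)*i-.019*np.sin(.115)*j,.1966+.009*np.sin(.115)*i+.019*np.cos(.115)*j,.16] for i in(-1,1) for j in(-1,1)]).round(1).tolist())
t=cv2.imread('pics/top1.png').astype(int);m=(t[:,:,2]>2*np.maximum(t[:,:,1],1))&(t[:,:,2]>90);m[:280]=0;m[:,560:]=0;m[:,:300]=0
n,l,st,c=cv2.connectedComponentsWithStats(m.astype(np.uint8));print([(x.tolist(),y.round(1).tolist()) for x,y in zip(st[1:],c[1:]) if x[4]>5]); print(w2px('top1',[[.4735,-.2155,.044]]))
E
```

```text
{'clock': 33.8, 'position': [0.459, 0.1951, 0.2775], 'ee_rot': [-0.0016, -0.0568, 0.9984, -0.0002], 'contact_force': [0.2808, 0.7932, 0.2264], 'moment': [-0.0151, 0.0322, -0.0162], 'gripper_force': 0.0, 'width': 0.0653}
[[292, 233, 9, 43, 259], [333, 232, 9, 44, 267]]
expected grip tops [[291.0, 251.9], [341.4, 251.8], [291.6, 273.9], [341.0, 273.8]]
[([430, 352, 10, 9, 42], [433.8, 356.4])]
[[433.3680094  356.36941606]]
```

The tongs are back upright, and both grips match their expected pixels. The bead is on the spindle, at pixel (433.8,356.4) in the top view against (433.4,356.4) expected.

```bash
python3 -c "
from rig import job
print(job.sign_off())"
```

```text
the job is handed in; nothing more can be done
None
```

The job is done and handed in at about 34 s: the bead and bush are fully home on the spindle, bedded with a push of about 11–12 N, and the tongs hang upright in their stand again.

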